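# Close the pantry jars

## Robot

A 6-joint arm with a two-finger parallel gripper is mounted at the origin on the work surface. World frame = base frame: x ahead of the robot, y to its left, z up, the work surface at z = 0. Lengths are in m, angles in rad, forces in N, time in s.
With the tool pointing down it reaches from about 0.225 to 0.875 m from the base axis. Payload 3.4 kg.
Tool frame: the origin (TCP) lies on the centre line of the jaws, within the pads' length; the fingertips stand 14 mm ahead of it and the grasp point (between the pads) lies 5 mm behind it; z points along the fingers, y is the line along which they close (so a half turn about z gives the same grasp; the last joint's range is limited). The gripper opens to 85 mm and grips with 20 to 120 N. Pads are 22 mm wide; open, the fingers measure 114 mm over their backs; the gripper's body (76 mm by 85 mm) begins 54 mm behind the grasp point. The pads swing forward as they close: fully open they stand 13 mm farther back than shut.
Start: joints at [1.128, 0.276, 1.505, -0, 1.361, -0.121], TCP at [0.182, 0.546, 0.207] pointing down, gripper open.
Joint ranges: [-2.89, 2.89], [-0.75, 2.08], [0.22, 2.7], [-1.18, 4.32], [0.11, 2.71], [-2.7, 2.7]. Speed limits (rad/s): [2.57, 2.57, 3.14, 3.14, 3.14, 3.14].

## Interface

Orientations are given as a unit quaternion [w, x, y, z].
In Python, from rig import manip, eyes gives the robot as it stands.
- The arm moves only by the shell command python3 -m creep 'ROWS' [FORCE]. ROWS is JSON, a list of rows, each a list of 5 numbers: the opening, from 0 (shut) to 1 (fully open), then the shift along the tool's x, y, z normalised to -1 to 1, where 1 is 0.5 m, then the turn about the tool's z normalised to -1 to 1, where 1 is 360 degrees. In form: [[fingers, dx, dy, dz, spin], ...]. A call has 1 to 10 rows; each row is the pose to reach, as a shift and turn from the pose commanded when the call began, along the tool's axes at that moment, turning the shorter way round; what a row does not reach only later rows make up. A row lasts 1/10 s, in which the tool goes at most 50 mm and 8.59 degrees, less where a joint would pass 70% of its speed; a pose out of reach is approached as far as the arm can. A call with a number of a shift or a turn outside -1 to 1 is refused whole. A call with a gripper value outside its range is refused whole. The fingers move at their own pace and stop on an object; FORCE is the grip in N (left out, the last holds). Time passes only in rows, so rows that repeat a pose let the fingers close. It gives the time, the measured TCP pose, the force, the opening and the grip force at its end, in the units of the state.
- manip.get_state(): the state, without advancing time (a new reading comes with each control period).
- eyes.get_image(name): name is "scene" or "top" or "wrist"; returns a dict with "frame" (480x640x3 uint8, red, green, blue), "fx", "fy", "cx", "cy" (pixels), "k1" (the pictures are not rectified: a ray, as slopes to the right and down, at radius r is drawn at 1 + k1 r^2 times it, then the intrinsics apply), "R" (3x3) and "t" (3): a world point X has camera coordinates R X + t. Camera axes: x right, y down, z forward; pixel columns grow to the right and rows downward; lengths in m; the calibration is good to about 2 mm. A picture is of the moment at which its call begins. There is no depth.
- manip.sign_off(): hands the job in; it is judged then, once.
Trained networks look in the newest picture that a camera, given by its name, has taken for a name from the list of things; names that differ only in an ending like _2 or _b are one class to them, and where a whole thing is asked for, a point or a joint stands for the part that bears it (a point fixed in the world has none). Each returns a list of dicts, best first, with "confidence" (0 to 1); they miss things now and then, are a little off and sometimes report something else, mostly with a low value. They report only what shows in the picture. A call takes as long as a camera call. They do not tell look-alikes from the thing itself.
- eyes.regions_of(camera, label): "mask" (480x640 bool, what is visible of it) and "bbox" ([left, top, right, bottom] in pixels, round what is visible of it).
- eyes.place_of(camera, label): "centre" ([column, row] in pixels: a listed point, or the origin of a listed thing).
The state is a dict: "clock": time; "qpos": joint angles; "qd": joint speeds; "effort": joint torques, N m; "position": TCP position; "ee_rot": TCP orientation; "contact_force": force on the tool from outside, world axes, zero at the start; "moment": the same for the moment, N m; "width": finger opening in m; "gripper_force": force on a finger pad.
Only numpy, scipy, OpenCV 4.12 (cv2) and the standard library are available. Lean on these libraries where they do the work, as an engineer would, in place of code of your own. Each camera call takes 0.05 s, during which the arm holds its last target. There are 200 camera calls.

## Task

First stand the terracotta sugar saver upright on the floor of the blue jar, then cover that jar with the blue lid; also put the white lid on the white jar and the green lid on the green jar, each centred and lying level on the rim. Leave the jars standing where they are, and do not disturb the yellow lid or the little amber spice jar.

Things in the scene. Friction and masses are not known exactly. Their poses are not given: they have to be found in the camera images.
- blue_jar: Open, empty, round ceramic jar glazed blue, upright and loose, 0.35 to 0.7 kg. In mm: outer diameter 88, height 56, inner diameter 80 with straight walls, inner floor 6 above the origin. A lid seated on it has its flange on the rim and its origin 48 above the jar's. Origin: centre of the underside, on the table; z up. Yaw means nothing.
- white_jar: Open, empty, round ceramic jar glazed white, upright and loose, 0.35 to 0.7 kg. In mm: outer diameter 88, height 56, inner diameter 80 with straight walls, inner floor 6 above the origin. A lid seated on it has its flange on the rim and its origin 48 above the jar's. Origin: centre of the underside, on the table; z up. Yaw means nothing.
- green_jar: Open, empty, round ceramic jar glazed green, upright and loose, 0.35 to 0.7 kg. In mm: outer diameter 88, height 56, inner diameter 80 with straight walls, inner floor 6 above the origin. A lid seated on it has its flange on the rim and its origin 48 above the jar's. Origin: centre of the underside, on the table; z up. Yaw means nothing.
- blue_lid: Round blue lid lying right way up on the table, 0.08 to 0.17 kg, all lids one size. In mm above its origin (centre of its underside): cork plug, diameter 66, from 0 to 8; blue flange, diameter 96, from 8 to 15; blue knob, diameter 24, from 15 to 40 (top). z up out of the knob. On a jar the plug has 7 mm clearance all round.
- white_lid: Round white lid lying right way up on the table, 0.08 to 0.17 kg, all lids one size. In mm above its origin (centre of its underside): cork plug, diameter 66, from 0 to 8; white flange, diameter 96, from 8 to 15; white knob, diameter 24, from 15 to 40 (top). z up out of the knob. On a jar the plug has 7 mm clearance all round.
- green_lid: Round green lid lying right way up on the table, 0.08 to 0.17 kg, all lids one size. In mm above its origin (centre of its underside): cork plug, diameter 66, from 0 to 8; green flange, diameter 96, from 8 to 15; green knob, diameter 24, from 15 to 40 (top). z up out of the knob. On a jar the plug has 7 mm clearance all round.
- yellow_lid: Round yellow lid lying right way up on the table, 0.08 to 0.17 kg, all lids one size. In mm above its origin (centre of its underside): cork plug, diameter 66, from 0 to 8; yellow flange, diameter 96, from 8 to 15; yellow knob, diameter 24, from 15 to 40 (top). z up out of the knob. It belongs to a jar that is not here: leave it alone.
- sugar_saver: Terracotta sugar saver, orange-brown, 0.04 to 0.09 kg. In mm above its origin (centre of its underside): flat disc, diameter 44, from 0 to 12; upright round stem on the same axis, diameter 15, from 12 to 36 (top). z up along the stem. Standing on a jar's floor (origin 6 above the jar's) it clears the closed lid.
- spice_jar: A small closed spice jar of amber glass with a black cap, diameter 48 mm, height 65 mm, upright; not part of the job: leave it alone. Origin: centre of its underside.
Things that resemble listed ones, but are neither listed nor needed, are in the scene too. What is shaped like the green_lid but red is not meant. What is shaped like the blue_jar but red is not meant.

How it is judged:
By the outcome, as a careful person would: the job done as asked, in the order asked, and still so for the second after the job is handed in, with the robot touching nothing.
It also fails if it takes over 122 s, if anything falls off the work surface, if the arm or the gripper's body presses on something with over 40 N, if the wrist force passes 120 N, or if a joint passes its speed limit or range.

## Working session

There is one attempt and no reset: what is moved stays moved. The work goes in short steps, Python scripts to look and compute and a shell command to move; the robot and the scene stay as the last step left them, time stands still between calls to the robot, and variables do not carry over. Pictures are saved under pics/ and viewed, at most 14 in all, crops included, and the job is handed in when it is done.

```bash
ls; mkdir -p pics
python3 - <<'E'
from rig import manip, eyes
import cv2
for n in ["scene","top"]:
    im=eyes.get_image(n); cv2.imwrite(f"pics/{n}0.png",im["frame"][:,:,::-1])
    print(n,im["fx"],im["cx"],im["cy"],im["k1"],im["R"],im["t"])
s=manip.get_state();print(s)
E
```

```text
pics
scene 534.1231772295284 322.83872902890363 239.99621552440726 -0.01344626589640182 [[ 0.00203032  0.99992769  0.01185322]
 [ 0.59839618  0.00828196 -0.80115755]
 [-0.80119778  0.00871953 -0.5983361 ]] [-0.0649691  -0.26497784  1.3497849 ]
top 538.693733705375 328.76899920323876 245.40903968564393 0.04967262766045333 [[ 0.02816537 -0.99959173 -0.00480551]
 [-0.99565786 -0.02762717 -0.08889407]
 [ 0.08872501  0.00728838 -0.99602949]] [0.03790709 0.50051646 1.18882938]
{'clock': 0.1, 'qpos': array([ 1.12802037e+00,  2.76555961e-01,  1.50597795e+00,  1.90750147e-05,
        1.36070254e+00, -1.21013865e-01]), 'qd': array([ 0.00022708,  0.00053676, -0.00224505, -0.00159269, -0.00058611,
       -0.00037633]), 'effort': array([ 2.35166648e-03, -4.17698622e+01, -2.46404672e+01, -5.21977802e-05,
        5.81934932e-03,  5.68572602e-06]), 'position': array([0.18163016, 0.54504   , 0.20622383]), 'ee_rot': array([-2.37591003e-04,  1.60189856e-01,  9.87085880e-01, -7.86864912e-04]), 'contact_force': array([ 0.44111852, -0.34313287,  0.46694854]), 'moment': array([0.01542476, 0.03463121, 0.01128956]), 'gripper_force': 0.0, 'width': 0.08597176628197584}
```

View pics/scene0.png

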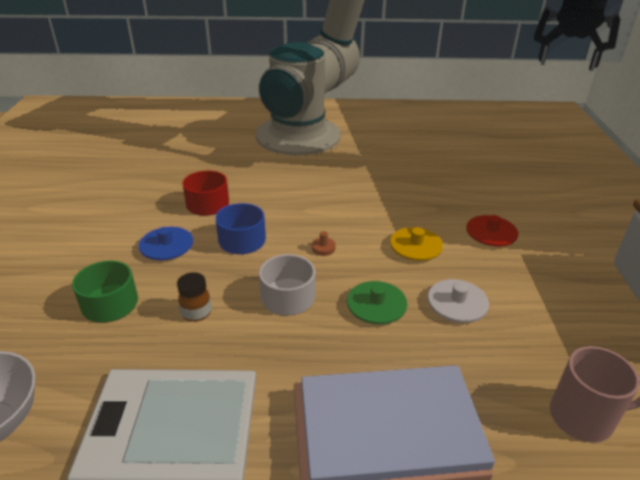

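View pics/top0.png

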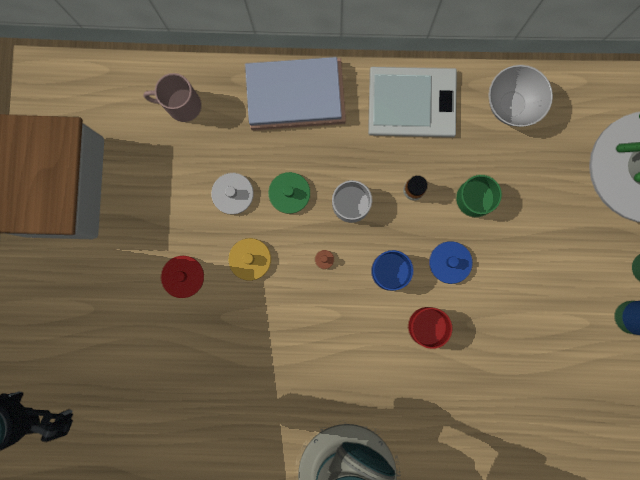

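The scene and top pictures show the same layout. Pixels are given as scene / top.
- Blue jar (241,228) / (392,270); a red look-alike jar stands at (206,193) / (430,327). The blue one is meant, by its glaze.
- Green lid (377,300) / (290,193); a red look-alike lid lies at (493,230) / (182,277). The green one is meant, by its colour.
- White jar (288,285) / (352,201), white lid (459,300) / (232,193), green jar (106,291) / (479,196), blue lid (166,242) / (451,262).
- The saver stands upright at (323,244) / (325,260).

The crop and the first measurement come next.

```bash
cat > h.py <<'E'
import numpy as np, cv2
from scipy.optimize import least_squares
from rig import manip, eyes
def project(im,X):
    c=np.atleast_2d(X)@np.array(im["R"]).T+im["t"]; s=c[:,:2]/c[:,2:]
    s=s*(1+im["k1"]*(s**2).sum(1,keepdims=True))
    return s*[im["fx"],im["fy"]]+[im["cx"],im["cy"]]
def tri(obs,z=None):   # obs: [(im,px)]
    f=lambda p:np.concatenate([project(im,[p[0],p[1],p[2] if z is None else z])[0]-px for im,px in obs])
    r=least_squares(f,[.45,0,.02]); return r.x if z is None else np.r_[r.x[:2],z], np.abs(r.fun).max()
E
python3 - <<'E'
from h import *
ims={n:eyes.get_image(n) for n in ["scene","top"]}
for l in ["blue_jar","white_jar","green_jar","blue_lid","white_lid","green_lid","yellow_lid","sugar_saver","spice_jar"]:
    P={n:eyes.place_of(n,l) for n in ims}
    print(l,{n:[(np.round(d["centre"]).astype(int).tolist(),round(d["confidence"],2)) for d in P[n]] for n in P})
    if all(P.values()):
        o=[(ims[n],np.array(P[n][0]["centre"])) for n in ims]
        x,e=tri(o); print("   ",np.round(x,4),round(e,2),"top z=0:",np.round(tri(o[1:],0.)[0],4),"scene",np.round(tri(o[:1],0.)[0],4))
a=cv2.resize(ims["top"]["frame"][150:370,150:520,::-1],None,fx=2.1,fy=2.1,interpolation=cv2.INTER_CUBIC)
cv2.imwrite("pics/crop1.png",a)
E
```

```text
blue_jar {'scene': [([238, 242], 0.82), ([204, 206], 0.61)], 'top': [([429, 328], 0.8), ([391, 270], 0.7), ([448, 263], 0.42)]}
    [ 0.3084 -0.1542 -0.1044] 18.26 top z=0: [ 0.3205 -0.1796  0.    ] scene [ 0.4494 -0.0925  0.    ]
white_jar {'scene': [([292, 299], 0.65)], 'top': [([353, 202], 0.83)]}
    [ 6.017e-01  8.400e-03 -4.000e-04] 3.87 top z=0: [ 6.021e-01 -5.000e-04  0.000e+00] scene [0.6023 0.0128 0.    ]
green_jar {'scene': [([110, 304], 0.72), ([323, 249], 0.7)], 'top': [([476, 197], 0.72)]}
    [ 0.6208 -0.2776  0.0021] 1.51 top z=0: [ 0.6222 -0.2816  0.    ] scene [ 0.6189 -0.2771  0.    ]
blue_lid {'scene': [([166, 249], 0.97)], 'top': [([448, 263], 0.95), ([325, 258], 0.41)]}
    [ 0.4701 -0.2217 -0.0028] 0.85 top z=0: [ 0.4695 -0.2192  0.    ] scene [ 0.4735 -0.2216  0.    ]
white_lid {'scene': [([456, 302], 0.89)], 'top': [([232, 192], 0.8)]}
    [0.6172 0.2763 0.0102] 0.27 top z=0: [0.619  0.2776 0.    ] scene [0.6064 0.2805 0.    ]
green_lid {'scene': [([378, 306], 0.94), ([492, 233], 0.62)], 'top': [([185, 278], 0.68), ([290, 191], 0.57)]}
    [ 0.4017  0.283  -0.1971] 55.91 top z=0: [0.4167 0.3774 0.    ] scene [0.6171 0.1514 0.    ]
yellow_lid {'scene': [([416, 250], 0.7)], 'top': [([247, 260], 0.65)]}
    [ 0.4627  0.2364 -0.0045] 0.69 top z=0: [0.4626 0.2373 0.    ] scene [0.4686 0.234  0.    ]
sugar_saver {'scene': [([321, 250], 0.78)], 'top': [([323, 262], 0.63)]}
    [ 0.4643  0.0624 -0.0055] 0.8 top z=0: [0.464  0.0642 0.    ] scene [0.4715 0.0612 0.    ]
spice_jar {'scene': [([198, 314], 0.74)], 'top': [([413, 188], 0.61), ([391, 270], 0.36)]}
    [ 6.378e-01 -1.346e-01  2.000e-04] 2.04 top z=0: [ 0.6386 -0.1393  0.    ] scene [ 0.6377 -0.1325  0.    ]
```

View pics/crop1.png

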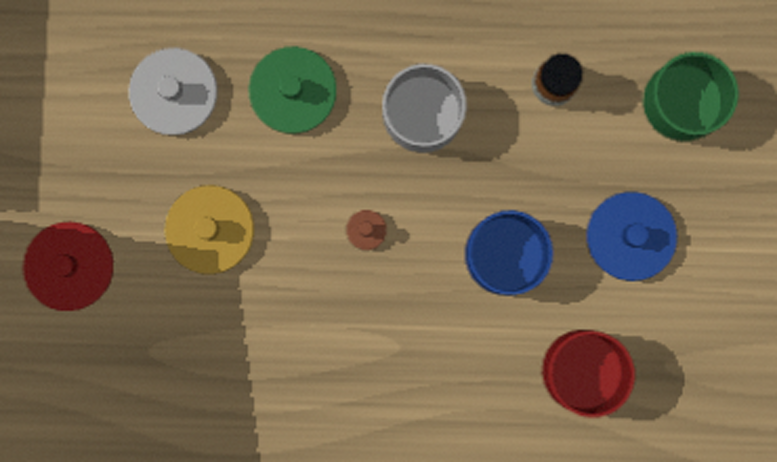

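The crop confirms the choices: blue jar, blue lid and green lid against the red look-alikes, with the saver upright. Next I refine the poses, height included, by fitting silhouettes in both views.

```bash
cat >> h.py <<'E'
M={"jar":[(44,0,56)],"lid":[(33,0,8),(48,8,15),(12,15,40)],"saver":[(22,0,12),(7.5,12,36)]}   # r,z0,z1 mm
A=np.linspace(0,2*np.pi,60); C=np.c_[np.cos(A),np.sin(A)]
def feat(m): # bbox + centroid of mask
    r,c=np.nonzero(m); return np.array([np.percentile(c,.5),np.percentile(r,.5),np.percentile(c,99.5),np.percentile(r,99.5),c.mean(),r.mean()])
def render(im,kind,p,S=4):
    m=np.zeros((480*S,640*S),np.uint8)
    for r,a,b in M[kind]:
        q=np.vstack([np.c_[C*r/1e3,np.full(60,z/1e3)] for z in (a,b)])+p
        h=cv2.convexHull(((project(im,q)+.5)*S).astype(np.float32))
        cv2.fillConvexPoly(m,np.round(h).astype(np.int32),1)
    return (feat(m)+.5)/S-.5
def fit(kind,p0,views,fixz=None,w=(.3,.3,.3,.3,1,1)):   # views [(im,mask)]
    F=[feat(m) for _,m in views]; w=np.array(w)
    g=lambda p:np.concatenate([w*(render(im,kind,np.r_[p[:2],p[2] if fixz is None else fixz])-f) for (im,_),f in zip(views,F)])
    r=least_squares(g,p0,diff_step=None,x_scale=[.1]*3,method="trf",jac=lambda p:np.array([(g(p+d)-g(p-d))/.006 for d in np.eye(3)*.003]).T)
    return r.x,np.abs(r.fun).max()
def mask(cam,im,label,kind,p0):
    R=eyes.regions_of(cam,label); c=render(im,kind,np.array(p0),1)[4:]
    R=[(np.hypot(*(feat(d["mask"])[4:]-c)),d) for d in R if d["mask"].sum()>30]
    if not R: return None
    d=min(R,key=lambda t:t[0]); return d[1]["mask"] if d[0]<25 else None
E
python3 - <<'E'
from h import *
P0={"blue_jar":(.452,-.095),"white_jar":(.602,.006),"green_jar":(.62,-.279),"blue_lid":(.47,-.221),"white_lid":(.617,.277),"green_lid":(.617,.151),"sugar_saver":(.464,.063)}
ims={n:eyes.get_image(n) for n in ["scene","top"]}
for l,p in P0.items():
    k=l.split("_")[1]; p0=np.r_[p,0.]
    v=[(ims[n],mask(n,ims[n],l,k,p0)) for n in ims]; v=[t for t in v if t[1] is not None]
    if len(v)<2: print(l,"views",len(v)); 
    if v:
        x,e=fit(k,p0,v); print(l,np.round(x*1e3,1),round(e,2),[np.round(fit(k,p0,[t],0.)[0][:2]*1e3,1) for t in v])
im=eyes.get_image("wrist"); s=manip.get_state()
print(im["fx"],im["R"],im["t"],-np.array(im["R"]).T@im["t"],s["position"])
E
```

```text
blue_jar [447.  -87.2   2.2] 0.41 [array([444.1, -87.5]), array([447. , -87.7])]Traceback (most recent call last):
  File "<stdin>", line 9, in <module>
  File "h.py", line 25, in fit
    r=least_squares(g,p0,diff_step=None,x_scale=[.1]*3,method="trf",jac=lambda p:np.array([(g(p+d)-g(p-d))/.006 for d in np.eye(3)*.003]).T)
    return func(*args, **kwargs)
    result = trf(vector_fun.fun, vector_fun.jac, x0, f0, J0, lb, ub, ftol, xtol,
                 gtol, max_nfev, x_scale, loss_function, tr_solver,
                 tr_options.copy(), verbose, callback=callback_wrapped)
    return trf_no_bounds(
        fun, jac, x0, f0, J0, ftol, xtol, gtol, max_nfev, x_scale,
        loss_function, tr_solver, tr_options, verbose, callback=callback)
    f_new = fun(x_new)
    self._update_fun()
    ~~~~~~~~~~~~~~~~^^
    self.f = self.fun_wrapped(xp_copy(self.x))
             ~~~~~~~~~~~~~~~~^^^^^^^^^^^^^^^^^
    return np.atleast_1d(self.fun(x))
                         ~~~~~~~~^^^
    return self.f(x, *self.args, **self.kwargs)
           ~~~~~~^^^^^^^^^^^^^^^^^^^^^^^^^^^^^^
  File "h.py", line 
[... 449 characters left out ...]
99.5),np.percentile(r,99.5),c.mean(),r.mean()])
                                        ~~~~~~~~~~~~~^^^^^^
    return _quantile_unchecked(
        a, q, axis, out, overwrite_input, method, keepdims, weights)
    return _ureduce(a,
                    func=_quantile_ureduce_func,
    ...<5 lines>...
                    overwrite_input=overwrite_input,
                    method=method)
    r = func(a, **kwargs)
    result = _quantile(arr,
                       quantiles=q,
    ...<2 lines>...
                       out=out,
                       weights=wgt)
    previous = arr[previous_indexes]
               ~~~^^^^^^^^^^^^^^^^^^
IndexError: index 0 is out of bounds for axis 0 with size 0
```

```bash
python3 - <<'E'
s=open('h.py').read()
s=s.replace('x_scale=[.1]*3,method="trf"','bounds=(np.array(p0)-.06,np.array(p0)+.06)')
open('h.py','w').write(s)
E
cat > m.py <<'E'
from h import *
P0={"blue_jar":(.447,-.087),"white_jar":(.602,.006),"green_jar":(.62,-.279),"blue_lid":(.47,-.221),"white_lid":(.617,.277),"green_lid":(.617,.151),"sugar_saver":(.464,.063)}
def measure(labels,cams=("scene","top"),P0=P0,z0=0.):
    ims={n:eyes.get_image(n) for n in cams}; out={}
    for l in labels:
        k=l.split("_")[1]; p0=np.r_[P0[l],z0]
        v=[(n,ims[n],mask(n,ims[n],l,k,p0)) for n in ims]; v=[t for t in v if t[2] is not None]
        each={n:np.round(fit(k,p0,[(i,m)],z0)[0][:2]*1e3,1).tolist() for n,i,m in v}
        both=None
        if len(v)>1: x,e=fit(k,p0,[t[1:] for t in v]); both=(np.round(x*1e3,1).tolist(),round(e,2))
        print(l,"both",both,"at z0",each); out[l]=both
    return out
E
python3 - <<'E'
from m import *
measure(P0)
im=eyes.get_image("wrist"); s=manip.get_state(); cv2.imwrite("pics/w0.png",im["frame"][:,:,::-1])
print(im["fx"],im["R"],-np.array(im["R"]).T@im["t"],s["position"])
E
```

```text
blue_jar both ([447.0, -87.1, 2.2], np.float64(0.41)) at z0 {'scene': [444.1, -87.4], 'top': [447.1, -87.5]}
white_jar both ([599.6, 5.7, 3.1], np.float64(0.49)) at z0 {'scene': [596.2, 6.1], 'top': [600.3, 4.6]}
green_jar both ([618.0, -277.2, 2.5], np.float64(0.58)) at z0 {'scene': [615.1, -277.9], 'top': [618.9, -279.1]}
blue_lid both ([470.2, -220.9, 2.0], np.float64(0.56)) at z0 {'scene': [467.5, -221.4], 'top': [470.5, -222.1]}
white_lid both ([614.2, 277.8, 1.0], np.float64(0.53)) at z0 {'scene': [612.9, 278.8], 'top': [614.0, 276.8]}
green_lid both ([619.0, 147.8, 1.2], np.float64(0.44)) at z0 {'scene': [617.7, 148.5], 'top': [619.1, 147.1]}
sugar_saver both ([469.4, 63.3, 1.4], np.float64(0.41)) at z0 {'scene': [467.3, 64.0], 'top': [469.6, 62.4]}
334.45652444897695 [[ 3.16225368e-01  9.48684092e-01  1.02973065e-04]
 [ 8.98596107e-01 -2.99564312e-01  3.20602962e-01]
 [ 3.04181777e-01 -1.01290258e-01 -9.47213667e-01]] [0.10327455 0.57223889 0.37431382] [0.18186276 0.54552056 0.20701359]
```

The heights agree with everything standing on the table (z fits 1–3 mm). I'm moving above the saver with the fingers closing, to check their reach too.

```bash
python3 -m creep '[[0.2,-0.85,-0.733,0.05,-0.0512],[0.2,-0.85,-0.733,0.05,-0.0512],[0.2,-0.85,-0.733,0.05,-0.0512],[0.2,-0.85,-0.733,0.05,-0.0512],[0.2,-0.85,-0.733,0.05,-0.0512],[0.2,-0.85,-0.733,0.05,-0.0512],[0.2,-0.85,-0.733,0.05,-0.0512],[0.2,-0.85,-0.733,0.05,-0.0512],[0.2,-0.85,-0.733,0.05,-0.0512],[0.2,-0.85,-0.733,0.05,-0.0512]]' 30
cat >> m.py <<'E'
from scipy.spatial.transform import Rotation as Ro
def go(target):  # normalised tool-axis shift from the measured TCP to a world target
    s=manip.get_state(); q=s["ee_rot"]; T=Ro.from_quat(np.r_[q[1:],q[0]]).as_matrix()
    print("rows shift",np.round(T.T@(np.array(target)-s["position"])/.5,4),"pos",np.round(s["position"],4),"xaxis",np.round(np.degrees(np.arctan2(T[1,0],T[0,0])),2))
E
python3 -c "
from m import *
go([.469,.063,.18])"
```

```text
clock: 3.25
position: [0.4361, 0.1184, 0.1853]
ee_rot: [0.001, 0.0, 1.0, 0.0]
contact_force: [0.9, 0.7, 0.8]
width: 0.0173
gripper_force: 0.0
rows shift [-0.0658 -0.1109  0.0106] pos [0.4361 0.1184 0.1853] xaxis 179.98
```

```bash
python3 -m creep '[[0.2,-0.066,-0.111,0.05,0],[0.2,-0.066,-0.111,0.05,0],[0.2,-0.066,-0.111,0.05,0],[0.2,-0.066,-0.111,0.05,0]]' 30
python3 - <<'E'
from m import *
im=eyes.get_image("wrist"); s=manip.get_state(); p=s["position"]; print(p)
f=im["frame"][:,:,::-1].copy()
for d,c in ((-5,(0,255,255)),(14,(0,0,255)),(27,(255,0,0))):
    for y in (-.0087,.0087):
        u=project(im,p+[0,y,-d/1e3])[0]; cv2.drawMarker(f,tuple(int(v) for v in np.round(u)),c,cv2.MARKER_CROSS,8,1); print(d,u)
cv2.imwrite("pics/w1.png",f)
measure(["sugar_saver"],("wrist",))
E
```

```text
clock: 3.65
position: [0.468, 0.0649, 0.1599]
ee_rot: [-0.0, 0.001, 1.0, 0.0]
contact_force: [0.5, 0.2, -0.1]
width: 0.017
gripper_force: 0.0
[0.46788076 0.06548182 0.16019919]
-5 [304.17919375 287.72127077]
-5 [336.48461736 287.67293004]
14 [305.62839544 273.01992908]
14 [335.01119821 272.97626245]
27 [306.47885653 264.40225682]
27 [334.14656804 264.36130833]
sugar_saver both None at z0 {'wrist': [468.0, 63.3]}
```

View pics/w1.png

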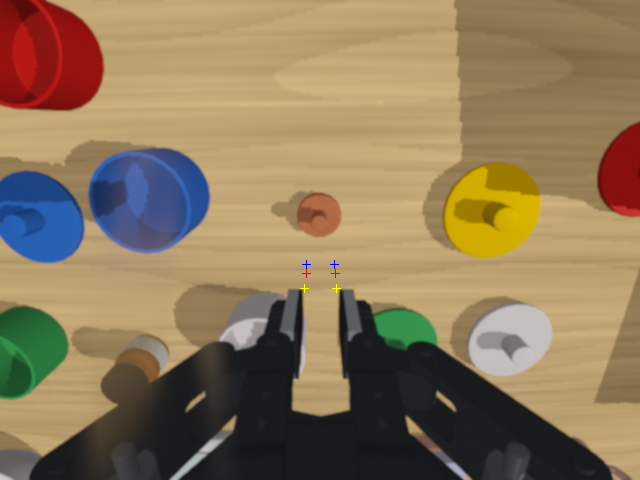

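Run:
```python
from m import *
im=eyes.get_image("wrist"); p=manip.get_state()["position"]; print(manip.get_state()["width"])
for d in (-40,-25,-10,0,14):
  for x in (11,0,-11):
    u=[project(im,p+[-x/1e3,y,-d/1e3])[0] for y in (-.0086,.0086)]; print(d,x,np.round(u).astype(int).tolist())
f=im["frame"][220:400,220:420,::-1]; cv2.imwrite("pics/w2.png",cv2.resize(f,None,fx=3,fy=3,interpolation=cv2.INTER_CUBIC))
```

```text
0.01677993789758626
-40 11 [[299, 302], [339, 302]]
-40 0 [[300, 324], [339, 324]]
-40 -11 [[300, 345], [338, 345]]
-25 11 [[301, 286], [337, 286]]
-25 0 [[301, 307], [337, 307]]
-25 -11 [[302, 326], [337, 326]]
-10 11 [[303, 273], [336, 273]]
-10 0 [[303, 292], [336, 292]]
-10 -11 [[303, 310], [335, 310]]
0 11 [[304, 265], [335, 265]]
0 0 [[304, 284], [335, 284]]
0 -11 [[304, 301], [335, 301]]
14 11 [[305, 256], [334, 256]]
14 0 [[305, 273], [334, 273]]
14 -11 [[305, 290], [334, 290]]
```

View pics/w2.png

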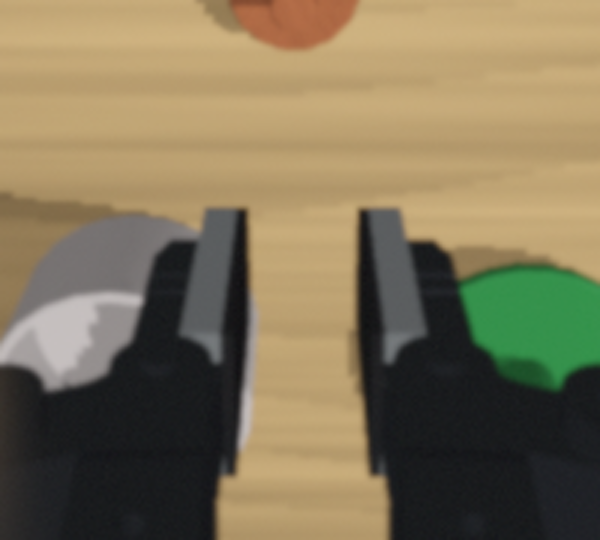

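The enlarged wrist crop shows the fingertips at row 289 with a gap of columns 302–339. The stated tip, 14 mm ahead of the TCP, projects to row 256, so I check it from the scene camera.

Run:
```python
from m import *
im=eyes.get_image("scene"); p=manip.get_state()["position"]
f=im["frame"][:,:,::-1].copy()
f=cv2.resize(f,None,fx=4,fy=4,interpolation=cv2.INTER_CUBIC)
for d,c in ((-27,(255,0,0)),(0,(0,255,255)),(14,(0,0,255))):
    for y in (-.03,.03):
        u=(project(im,p+[0,y,-d/1e3])[0]+.5)*4; cv2.drawMarker(f,tuple(int(v) for v in np.round(u)),c,cv2.MARKER_CROSS,16,1)
u=(project(im,p)[0]*4).astype(int); print(u)
cv2.imwrite("pics/s2.png",f[u[1]-350:u[1]+200,u[0]-350:u[0]+350])
```

```text
[1300  685]
```

View pics/s2.png

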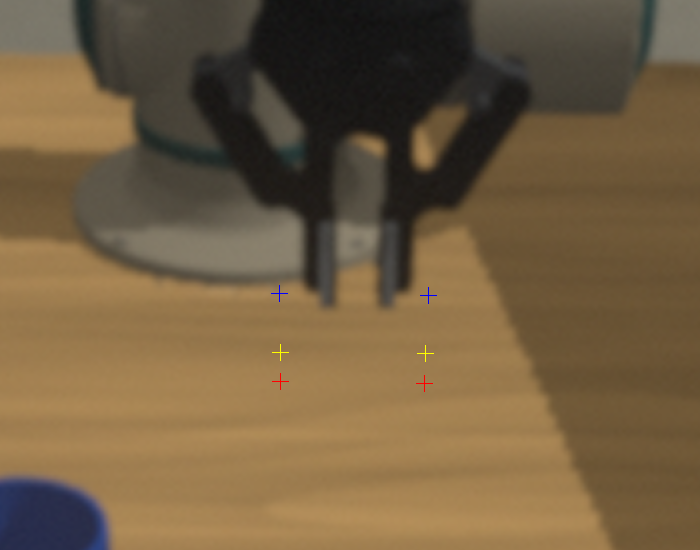

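Run:
```python
from m import *
a=eyes.get_image("scene"); b=eyes.get_image("wrist"); p=manip.get_state()["position"]
f=lambda v:[project(a,p+[.011+v[0],0,-v[1]])[0][1]-159.75, project(b,p+[-.011+v[0],0,-v[1]])[0][1]-289]
r=least_squares(f,[0,0]); print("world x off, tip ahead of TCP (mm)",r.x*1e3)
g=lambda v:[project(a,p+[.011+r.x[0],v[0],-r.x[1]])[0][0]-(1300-350+357.5)/4+.5]
print(least_squares(g,[0]).x*1e3)
```

```text
world x off, tip ahead of TCP (mm) [  0.12394715 -27.64222792]
[1.77981533]
```

Both cameras agree that the fingertips are about 28 mm behind the reported TCP, so I'll descend in guarded stages. The first goes to TCP z = 0.03, which is safe under either assumption.

```bash
python3 -m creep '[[0.5,-0.001,-0.004,0,0],[0.5,-0.001,-0.004,0.05,0],[0.5,-0.001,-0.004,0.13,0],[0.5,-0.001,-0.004,0.2,0],[0.5,-0.001,-0.004,0.25,0],[0.5,-0.001,-0.004,0.26,0],[0.5,-0.001,-0.004,0.26,0]]' 30
python3 - <<'E'
from m import *
go([.469,.0633,.03])
im=eyes.get_image("wrist"); p=manip.get_state()["position"]; 
f=im["frame"][:,:,::-1].copy()
measure(["sugar_saver"],("wrist",))
cv2.imwrite("pics/w3.png",cv2.resize(f[150:400,170:470],None,fx=2.4,fy=2.4,interpolation=cv2.INTER_CUBIC))
E
```

```text
clock: 4.7
position: [0.4685, 0.0629, 0.0296]
ee_rot: [-0.001, -0.0, 1.0, 0.0]
contact_force: [-0.7, -0.6, 1.5]
width: 0.0428
gripper_force: 0.0
rows shift [-0.001   0.0009 -0.0008] pos [0.4685 0.0629 0.0296] xaxis -180.0
sugar_saver both None at z0 {'wrist': [468.6, 63.8]}
```

View pics/w3.png

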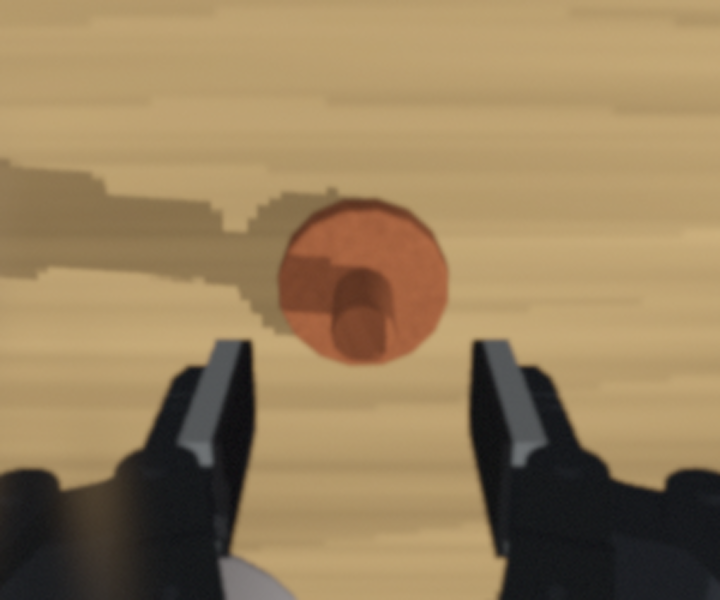

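The wrist crop has the open fingers centred on the stem (both at column 361) and still well above the disc, with no contact. I lower another 38 mm and check.

```bash
python3 -m creep '[[0.5,-0.001,0.001,0.03,0],[0.5,-0.001,0.001,0.05,0],[0.5,-0.001,0.001,0.06,0],[0.5,-0.001,0.001,0.07,0],[0.5,-0.001,0.001,0.076,0],[0.5,-0.001,0.001,0.076,0]]' 30
python3 - <<'E'
from m import *
im=eyes.get_image("wrist"); f=im["frame"][:,:,::-1].copy(); print(manip.get_state()["contact_force"])
cv2.imwrite("pics/w4.png",cv2.resize(f[150:400,170:470],None,fx=2.4,fy=2.4,interpolation=cv2.INTER_CUBIC))
E
```

```text
clock: 5.45
position: [0.4692, 0.0633, -0.0082]
ee_rot: [-0.0, 0.0, 1.0, 0.0]
contact_force: [-0.3, -1.2, -0.1]
width: 0.0426
gripper_force: 0.0
[-0.11275412 -0.37723714  0.61323139]
```

View pics/w4.png

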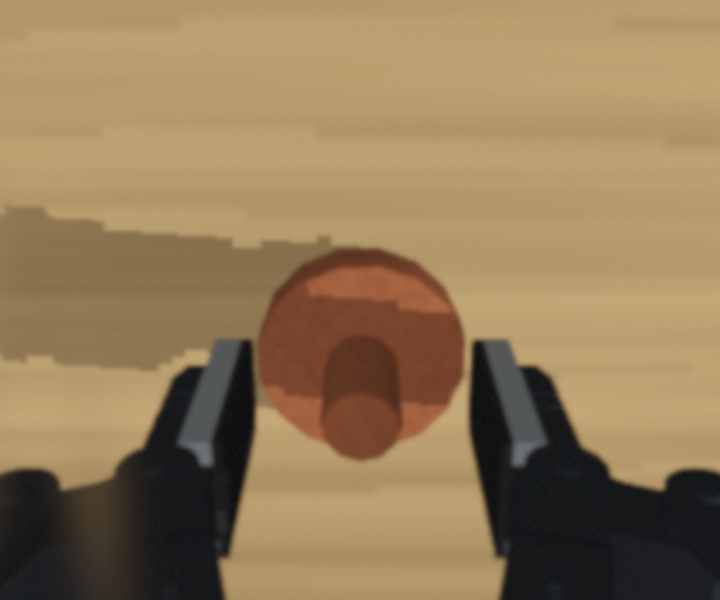

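No contact at a TCP z of −8 mm and the pads sit around the stem, so the offset is confirmed. Closing 2 mm lower and lifting.

```bash
python3 -m creep '[[0.5,0,0,0.004,0],[0.1,0,0,0.004,0],[0.1,0,0,0.004,0],[0.1,0,0,0.004,0],[0.1,0,0,0.004,0],[0.1,0,0,0.004,0]]' 30
python3 -m creep '[[0.1,0,0,-0.02,0],[0.1,0,0,-0.06,0],[0.1,0,0,-0.12,0],[0.1,0,0,-0.2,0],[0.1,0,0,-0.22,0],[0.1,0,0,-0.22,0]]' 30
python3 - <<'E'
from m import *
P0["sugar_saver"]=(.469,.0633)
measure(["sugar_saver"],("scene","top","wrist"),z0=.11)
measure(["blue_jar"],("scene","top","wrist"))
go([.447,-.087,.1])
E
```

```text
clock: 6.1
position: [0.4694, 0.0633, -0.0099]
ee_rot: [0.0, 0.0, 1.0, 0.0]
contact_force: [-0.5, 1.2, 2.2]
width: 0.0135
gripper_force: 29.3
clock: 6.7
position: [0.4707, 0.0633, 0.102]
ee_rot: [0.002, 0.0, 1.0, 0.0]
contact_force: [0.2, -0.5, -1.7]
width: 0.0139
gripper_force: 29.2
sugar_saver both ([464.9, 64.0, 109.0], np.float64(1.76)) at z0 {'scene': [466.4, 64.3], 'wrist': [464.4, 63.9]}
blue_jar both ([446.2, -87.1, 0.6], np.float64(0.59)) at z0 {'scene': [444.0, -87.7], 'top': [447.4, -87.5], 'wrist': [446.4, -87.4]}
rows shift [ 0.0443 -0.3006 -0.0007] pos [0.4692 0.0633 0.0996] xaxis 180.0
```

```bash
python3 -m creep '[[0.1,0.02,-0.07,0,0],[0.1,0.03,-0.16,0,0],[0.1,0.045,-0.25,0,0],[0.1,0.045,-0.301,0,0],[0.1,0.045,-0.301,0,0],[0.1,0.045,-0.301,0,0]]' 30
python3 - <<'E'
from m import *
go([.447,-.0873,.1])
im=eyes.get_image("wrist"); f=im["frame"][:,:,::-1].copy()
cv2.imwrite("pics/w5.png",cv2.resize(f[100:400,140:500],None,fx=2,fy=2,interpolation=cv2.INTER_CUBIC))
E
```

```text
clock: 7.9
position: [0.4466, -0.0873, 0.0999]
ee_rot: [-0.0, 0.001, 1.0, 0.0]
contact_force: [0.5, 0.3, 0.2]
width: 0.0136
gripper_force: 29.5
rows shift [-0.0007  0.     -0.0003] pos [ 0.4466 -0.0873  0.0999] xaxis 179.88
```

View pics/w5.png

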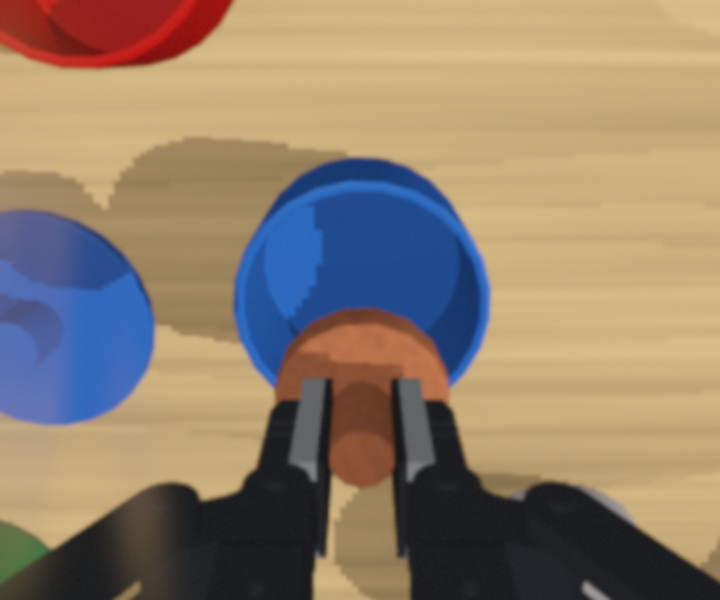

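The wrist crop shows the saver gripped upright at (362,400), in line with the jar mouth at (362,290). Lowering it in.

```bash
python3 -m creep '[[0.1,0,0,0.05,0],[0.1,0,0,0.11,0],[0.1,0,0,0.16,0],[0.1,0,0,0.19,0],[0.1,0,0,0.2,0],[0.1,0,0,0.204,0],[0.1,0,0,0.206,0],[0.1,0,0,0.206,0]]' 30
```

```text
clock: 8.75
position: [0.4475, -0.0871, -0.0024]
ee_rot: [0.001, -0.0, 1.0, -0.0]
contact_force: [-0.1, 0.6, -0.1]
width: 0.0135
gripper_force: 29.5
```

```bash
python3 -m creep '[[0.1,0,0,0.002,0],[0.1,0,0,0.003,0],[0.1,0,0,0.004,0],[0.1,0,0,0.004,0]]' 30
```

```text
clock: 9.15
position: [0.4473, -0.0873, -0.0039]
ee_rot: [0.001, 0.0, 1.0, -0.0]
contact_force: [-1.5, 0.3, 8.1]
width: 0.0136
gripper_force: 30.4
```

Floor contact felt (8 N). Releasing with a small opening and retreating.

```bash
python3 -m creep '[[0.3,0,0,0,0],[0.3,0,0,0,0],[0.3,0,0,0,0],[0.3,0,0,-0.02,0],[0.3,0,0,-0.06,0],[0.3,0,0,-0.12,0],[0.3,0,0,-0.2,0],[0.3,0,0,-0.28,0],[0.3,0,0,-0.36,0],[0.3,0,0,-0.36,0]]' 30
python3 - <<'E'
from m import *
P0["sugar_saver"]=(.447,-.087)
measure(["sugar_saver"],("top","wrist"),z0=.006)
measure(["blue_jar","blue_lid","green_jar"],("top","wrist"))
im=eyes.get_image("wrist"); f=im["frame"][:,:,::-1].copy()
cv2.imwrite("pics/w6.png",f)
go([.470,-.221,.1])
E
```

```text
clock: 10.15
position: [0.4506, -0.0885, 0.181]
ee_rot: [0.006, -0.0, 1.0, -0.002]
contact_force: [0.6, -0.7, -1.0]
width: 0.0257
gripper_force: 0.0
sugar_saver both None at z0 {'wrist': [445.9, -86.8]}
blue_jar both ([440.6, -85.0, 18.3], np.float64(6.04)) at z0 {'top': [431.8, -74.6], 'wrist': [447.5, -86.8]}
blue_lid both None at z0 {'wrist': [469.3, -221.1]}
green_jar both ([618.6, -291.6, -16.3], np.float64(3.25)) at z0 {'top': [619.6, -280.0], 'wrist': [605.2, -283.2]}
rows shift [-0.0468 -0.2677  0.1491] pos [ 0.4467 -0.0872  0.1746] xaxis 179.99
```

View pics/w6.png

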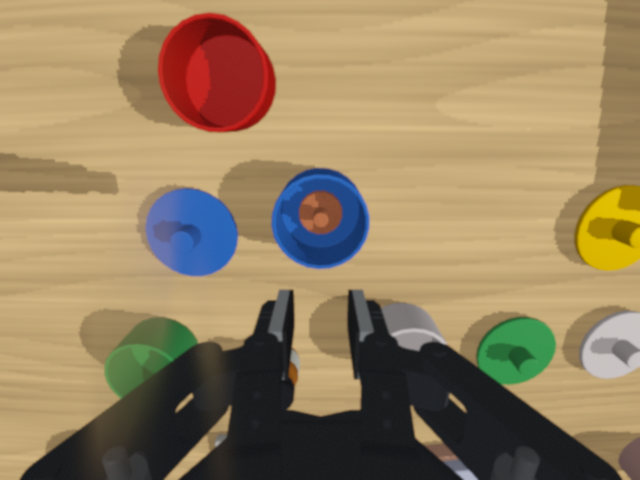

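The wrist view shows the saver upright on the blue jar's floor at (320,212), centred. Next the blue lid at (190,232).

```bash
python3 -m creep '[[0.6,-0.02,-0.08,0,0],[0.6,-0.03,-0.17,0.05,0],[0.6,-0.0456,-0.24,0.12,0],[0.6,-0.0456,-0.268,0.189,0],[0.6,-0.0456,-0.268,0.23,0],[0.6,-0.0456,-0.268,0.23,0],[0.6,-0.0456,-0.268,0.23,0]]' 60
python3 - <<'E'
from m import *
measure(["blue_lid"],("wrist",)); measure(["blue_lid"],("scene","wrist"))
go([.4695,-.2211,-.006])
E
```

```text
clock: 11.5
position: [0.4697, -0.2212, 0.0601]
ee_rot: [-0.0, 0.0, 1.0, 0.0]
contact_force: [0.1, -0.5, 0.2]
width: 0.0514
gripper_force: 0.0
blue_lid both None at z0 {'wrist': [469.2, -220.9]}
blue_lid both ([468.9, -220.7, 0.6], np.float64(0.56)) at z0 {'scene': [468.0, -220.7], 'wrist': [469.2, -220.8]}
rows shift [0.0019 0.0005 0.1344] pos [ 0.4703 -0.2213  0.0612] xaxis -179.97
```

```bash
python3 -m creep '[[0.6,0.001,0,0.06,0],[0.6,0.001,0,0.11,0],[0.6,0.001,0,0.134,0],[0.6,0.001,0,0.134,0],[0.1,0.001,0,0.134,0],[0.1,0.001,0,0.134,0],[0.1,0.001,0,0.134,0],[0.1,0.001,0,0.134,0],[0.1,0.001,0,0.134,0]]' 60
python3 -m creep '[[0.1,0,0,-0.02,0],[0.1,0,0,-0.06,0],[0.1,0,0,-0.12,0],[0.1,0,0,-0.2,0],[0.1,0,0,-0.24,0],[0.1,0,0,-0.24,0],[0.1,0,0,-0.24,0]]' 60
python3 - <<'E'
from m import *
P0["blue_lid"]=manip.get_state()["position"][:2]
measure(["blue_lid"],("scene","top","wrist"),z0=manip.get_state()["position"][2]+.006)
measure(["blue_jar"],("scene","top","wrist"))
go([.4473,-.0871,.114])
E
```

```text
clock: 12.7
position: [0.4702, -0.2218, -0.0057]
ee_rot: [0.001, 0.0, 1.0, -0.001]
contact_force: [-0.4, -0.4, 6.7]
width: 0.0219
gripper_force: 59.2
clock: 13.4
position: [0.4687, -0.221, 0.113]
ee_rot: [0.0, 0.0, 1.0, 0.0]
contact_force: [-1.0, 0.7, -1.3]
width: 0.022
gripper_force: 58.8
blue_lid both ([464.5, -219.1, 111.5], np.float64(6.83)) at z0 {'scene': [471.9, -218.9], 'top': [467.9, -203.1], 'wrist': [460.8, -219.8]}
blue_jar both ([446.5, -86.3, 2.5], np.float64(1.24)) at z0 {'scene': [444.2, -87.6], 'top': [447.0, -88.0], 'wrist': [447.0, -84.5]}
rows shift [ 0.0435  0.2681 -0.0024] pos [ 0.469  -0.2212  0.1127] xaxis 179.99
```

```bash
python3 -m creep '[[0.1,0.01,0.06,0,0],[0.1,0.02,0.15,0,0],[0.1,0.04,0.22,0,0],[0.1,0.0444,0.26,0,0],[0.1,0.0444,0.268,0,0],[0.1,0.0444,0.268,0,0],[0.1,0.0444,0.268,0,0],[0.1,0.0444,0.268,0.04,0],[0.1,0.0444,0.268,0.05,0],[0.1,0.0444,0.268,0.05,0]]' 60
python3 - <<'E'
from m import *
go([.4468,-.0873,.042])
im=eyes.get_image("wrist"); f=im["frame"][:,:,::-1].copy()
cv2.imwrite("pics/w7.png",cv2.resize(f[150:450,140:500],None,fx=2,fy=2,interpolation=cv2.INTER_CUBIC))
E
```

```text
clock: 15.0
position: [0.4462, -0.0878, 0.0871]
ee_rot: [-0.001, 0.001, 1.0, 0.0]
contact_force: [-0.0, 0.1, -0.5]
width: 0.0218
gripper_force: 59.0
rows shift [-0.0013  0.0009  0.0902] pos [ 0.4462 -0.0878  0.0871] xaxis 179.92
```

View pics/w7.png

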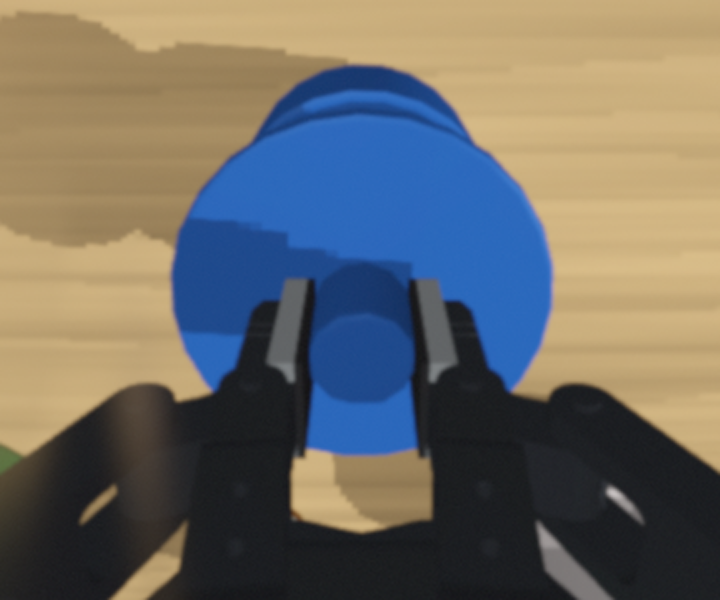

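The wrist crop shows the lid held level, centred at column 362 over the jar rim, which is also at 362. Lowering to seat.

```bash
python3 -m creep '[[0.1,-0.001,0.001,0.03,0],[0.1,-0.001,0.001,0.06,0],[0.1,-0.001,0.001,0.08,0],[0.1,-0.001,0.001,0.086,0],[0.1,-0.001,0.001,0.09,0],[0.1,-0.001,0.001,0.092,0],[0.1,-0.001,0.001,0.092,0]]' 60
```

```text
clock: 15.75
position: [0.4479, -0.0869, 0.0425]
ee_rot: [0.001, 0.0, 1.0, -0.0]
contact_force: [0.4, -0.4, -0.9]
width: 0.0221
gripper_force: 59.3
```

```bash
python3 -m creep '[[0.1,0,0,0.002,0],[0.1,0,0,0.003,0],[0.1,0,0,0.003,0],[0.1,0,0,0.003,0]]' 60
```

```text
clock: 16.15
position: [0.4479, -0.0869, 0.0423]
ee_rot: [0.001, -0.0, 1.0, -0.0]
contact_force: [-3.2, 1.8, 12.5]
width: 0.022
gripper_force: 60.4
```

Seated (12 N, at the expected height). Releasing.

```bash
python3 -m creep '[[0.6,0,0,-0.001,0],[0.6,0,0,-0.002,0],[0.6,0,0,-0.002,0],[0.6,0,0,-0.002,0],[0.6,0,0,-0.04,0],[0.6,0,0,-0.1,0],[0.6,0,0,-0.2,0],[0.6,0,0,-0.3,0],[0.6,0,0,-0.3,0],[0.6,0,0,-0.3,0]]' 60
python3 - <<'E'
from m import *
P0["blue_lid"]=(.447,-.087)
measure(["blue_lid"],("scene","wrist"),z0=.048)
measure(["blue_jar"],("scene","wrist"))
measure(["green_lid","white_lid","white_jar","green_jar"],("scene","top","wrist"))
go([.619,.148,.06])
E
```

```text
clock: 17.15
position: [0.448, -0.0869, 0.1915]
ee_rot: [0.001, 0.0, 1.0, -0.0]
contact_force: [-0.7, 0.4, -0.1]
width: 0.0514
gripper_force: 0.0
blue_lid both ([446.7, -86.4, 47.2], np.float64(0.47)) at z0 {'scene': [447.8, -86.8], 'wrist': [446.5, -86.3]}
blue_jar both None at z0 {}
green_lid both ([615.5, 150.7, -0.7], np.float64(2.24)) at z0 {'scene': [617.4, 149.2], 'top': [618.9, 146.9], 'wrist': [613.8, 152.0]}
white_lid both ([613.0, 278.6, 0.8], np.float64(0.86)) at z0 {'scene': [612.3, 279.4], 'top': [613.3, 276.8], 'wrist': [613.4, 280.1]}
white_jar both ([594.0, 3.7, -4.8], np.float64(2.84)) at z0 {'scene': [596.1, 5.9], 'top': [599.6, 5.4], 'wrist': [589.2, 0.7]}
green_jar both ([608.9, -282.3, -9.8], np.float64(5.0)) at z0 {'scene': [615.5, -278.0], 'top': [618.6, -279.1], 'wrist': [598.7, -275.9]}
rows shift [-0.3432  0.4694  0.261 ] pos [ 0.4474 -0.0867  0.1905] xaxis 179.99
```

The blue lid sits at z = 47 mm, centred within about 1 mm. Now the green lid.

```bash
python3 -m creep '[[0.6,-0.342,0.469,0,0],[0.6,-0.342,0.469,0,0],[0.6,-0.342,0.469,0,0],[0.6,-0.342,0.469,0,0],[0.6,-0.342,0.469,0,0],[0.6,-0.342,0.469,0,0],[0.6,-0.342,0.469,0.12,0],[0.6,-0.342,0.469,0.2,0],[0.6,-0.342,0.469,0.26,0],[0.6,-0.342,0.469,0.26,0]]' 60
python3 - <<'E'
from m import *
P0["green_lid"]=(.6185,.148)
measure(["green_lid"],("wrist",)); measure(["white_jar"],("wrist",)); go([.6185,.148,-.003])
E
```

```text
clock: 19.3
position: [0.6142, 0.1474, 0.0552]
ee_rot: [-0.006, -0.0, 1.0, -0.001]
contact_force: [-0.9, -0.2, 0.4]
width: 0.0513
gripper_force: 0.0
green_lid both None at z0 {'wrist': [618.3, 148.5]}
white_jar both None at z0 {'wrist': [598.9, 4.6]}
rows shift [ 0.0046 -0.      0.1319] pos [0.6205 0.148  0.063 ] xaxis 179.99
```

```bash
python3 -m creep '[[0.6,0.004,0,0.05,0],[0.6,0.004,0,0.11,0],[0.6,0.004,0,0.13,0],[0.6,0.004,0,0.131,0],[0.1,0.004,0,0.131,0],[0.1,0.004,0,0.131,0],[0.1,0.004,0,0.131,0],[0.1,0.004,0,0.131,0],[0.1,0.004,0,0.131,0]]' 60
python3 -m creep '[[0.1,0,0,-0.02,0],[0.1,0,0,-0.06,0],[0.1,0,0,-0.12,0],[0.1,0,0,-0.2,0],[0.1,0,0,-0.28,0],[0.1,0,0,-0.28,0],[0.1,0,0,-0.28,0]]' 60
python3 - <<'E'
from m import *
go([.6178,-.278,.137])
E
```

```text
clock: 20.4
position: [0.6181, 0.148, -0.0028]
ee_rot: [0.002, 0.0, 1.0, 0.0]
contact_force: [-1.2, -0.3, 6.6]
width: 0.0221
gripper_force: 58.7
clock: 21.1
position: [0.6168, 0.1479, 0.1365]
ee_rot: [0.001, 0.0, 1.0, 0.0]
contact_force: [-0.0, 0.1, -2.9]
width: 0.0215
gripper_force: 58.8
rows shift [-0.0021 -0.8517 -0.0013] pos [0.6168 0.1479 0.1365] xaxis 180.0
```

```bash
python3 -m creep '[[0.1,0,-0.05,-0.02,0],[0.1,0,-0.62,-0.04,0],[0.1,0,-0.62,-0.04,0],[0.1,0,-0.62,-0.04,0],[0.1,0,-0.62,-0.04,0],[0.1,0,-0.62,-0.04,0],[0.1,0,-0.62,-0.04,0],[0.1,0,-0.62,-0.04,0],[0.1,0,-0.62,-0.04,0],[0.1,0,-0.62,-0.04,0]]' 60
python3 - <<'E'
from m import *
measure(["green_jar"],("scene","top","wrist"))
go([.617,-.2785,.137])
E
```

```text
clock: 22.1
position: [0.6154, -0.1609, 0.1536]
ee_rot: [-0.001, -0.0, 1.0, 0.001]
contact_force: [-0.1, 0.2, -0.9]
width: 0.0219
gripper_force: 59.1
green_jar both ([617.5, -277.1, 1.5], np.float64(1.75)) at z0 {'scene': [615.3, -277.9], 'top': [615.1, -281.2], 'wrist': [618.5, -277.3]}
rows shift [-0.0008 -0.2346  0.036 ] pos [ 0.6164 -0.1612  0.155 ] xaxis -179.92
```

```bash
python3 -m creep '[[0.1,-0.002,-0.06,0,0],[0.1,-0.002,-0.14,0,0],[0.1,-0.002,-0.2,0,0],[0.1,-0.002,-0.234,0,0],[0.1,-0.002,-0.234,0,0],[0.1,-0.002,-0.234,0.04,0],[0.1,-0.002,-0.234,0.1,0],[0.1,-0.002,-0.234,0.13,0],[0.1,-0.002,-0.234,0.13,0],[0.1,-0.002,-0.234,0.13,0]]' 60
python3 - <<'E'
from m import *
go([.6176,-.2783,.045])
im=eyes.get_image("wrist"); f=im["frame"][:,:,::-1].copy()
cv2.imwrite("pics/w8.png",cv2.resize(f[150:450,140:500],None,fx=2,fy=2,interpolation=cv2.INTER_CUBIC))
E
```

```text
clock: 23.4
position: [0.6177, -0.2779, 0.0903]
ee_rot: [0.0, -0.0, 1.0, 0.0]
contact_force: [0.1, -0.5, -1.3]
width: 0.0215
gripper_force: 59.2
rows shift [ 0.0003 -0.0009  0.0906] pos [ 0.6177 -0.2779  0.0903] xaxis -179.94
```

View pics/w8.png

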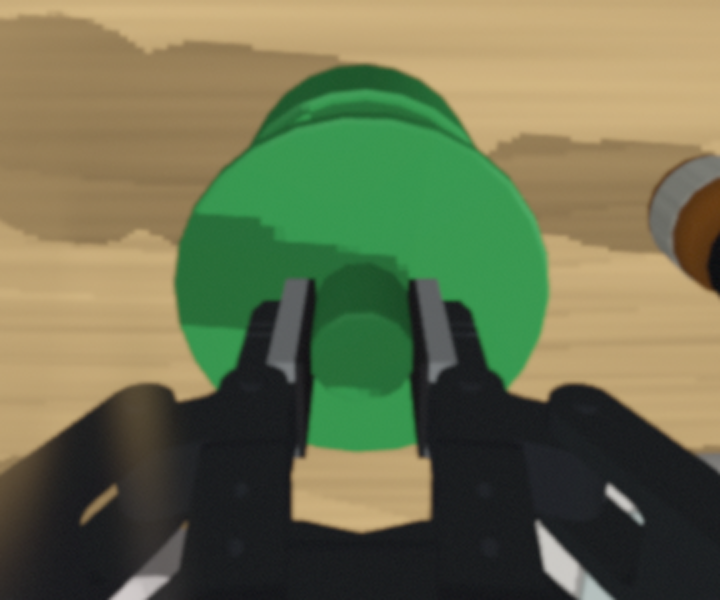

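The same picture as for the blue one: the lid is level and centred at column 362 above the green rim. Lowering.

```bash
python3 -m creep '[[0.1,0,-0.001,0.03,0],[0.1,0,-0.001,0.06,0],[0.1,0,-0.001,0.08,0],[0.1,0,-0.001,0.086,0],[0.1,0,-0.001,0.089,0],[0.1,0,-0.001,0.091,0],[0.1,0,-0.001,0.092,0],[0.1,0,-0.001,0.092,0]]' 60
```

```text
clock: 24.25
position: [0.6179, -0.2799, 0.0452]
ee_rot: [0.001, 0.0, 1.0, -0.0]
contact_force: [-0.3, 1.1, 2.7]
width: 0.0221
gripper_force: 59.6
```

```bash
python3 -m creep '[[0.1,0,0.001,0.002,0],[0.1,0,0.001,0.003,0],[0.1,0,0.001,0.003,0]]' 60
```

```text
clock: 24.55
position: [0.618, -0.28, 0.0452]
ee_rot: [0.001, 0.0, 1.0, -0.001]
contact_force: [-2.6, 0.2, 10.3]
width: 0.0221
gripper_force: 60.3
```

```bash
python3 -m creep '[[0.6,0,0,-0.001,0],[0.6,0,0,-0.002,0],[0.6,0,0,-0.002,0],[0.6,0,0,-0.002,0],[0.6,0,0,-0.04,0],[0.6,0,0,-0.1,0],[0.6,0,0,-0.2,0],[0.6,0,0,-0.3,0],[0.6,0,0,-0.3,0],[0.6,0,0,-0.3,0]]' 60
python3 - <<'E'
from m import *
P0["green_lid"]=(.618,-.278)
measure(["green_lid"],("scene","wrist"),z0=.048)
go([.6135,.278,.19])
E
```

```text
clock: 25.55
position: [0.6181, -0.2796, 0.1941]
ee_rot: [0.001, 0.0, 1.0, -0.001]
contact_force: [-0.2, 1.0, -0.6]
width: 0.0514
gripper_force: 0.0
green_lid both ([618.3, -279.3, 48.8], np.float64(0.41)) at z0 {'scene': [617.2, -279.8], 'wrist': [618.5, -279.3]}
rows shift [0.0056 1.1132 0.0026] pos [ 0.6163 -0.2786  0.19  ] xaxis 180.0
```

Green lid seated level (z = 48.8 mm, within about 2 mm of centre). On to the white lid.

```bash
python3 -m creep '[[0.6,0.005,1,0,0],[0.6,0.005,1,0,0],[0.6,0.005,1,0,0],[0.6,0.005,1,0,0],[0.6,0.005,1,0,0],[0.6,0.005,1,0,0],[0.6,0.005,1,0,0],[0.6,0.005,1,0,0],[0.6,0.005,1,0,0],[0.6,0.005,1,0,0]]' 60
python3 -c "
from m import *
go([.6137,.278,.06])"
```

```text
clock: 26.75
position: [0.6139, 0.2226, 0.1907]
ee_rot: [-0.001, 0.0, 1.0, -0.0]
contact_force: [0.3, -0.6, 0.5]
width: 0.051
gripper_force: 0.0
rows shift [-0.0004  0.1111  0.2613] pos [0.6139 0.2226 0.1907] xaxis 180.0
```

```bash
python3 -m creep '[[0.6,0,0.08,0,0],[0.6,0,0.111,0.08,0],[0.6,0,0.111,0.17,0],[0.6,0,0.111,0.25,0],[0.6,0,0.111,0.261,0],[0.6,0,0.111,0.261,0],[0.6,0,0.111,0.261,0]]' 60
python3 - <<'E'
from m import *
measure(["white_lid"],("scene","top","wrist")); go([.6137,.278,-.003])
E
```

```text
clock: 27.45
position: [0.6164, 0.2766, 0.0636]
ee_rot: [0.001, 0.0, 1.0, 0.001]
contact_force: [0.6, -0.2, -0.3]
width: 0.0511
gripper_force: 0.0
white_lid both ([612.2, 277.5, -0.6], np.float64(6.3)) at z0 {'scene': [612.1, 278.5], 'top': [602.5, 264.8], 'wrist': [613.1, 278.5]}
rows shift [0.0043 0.0031 0.133 ] pos [0.6157 0.2764 0.0635] xaxis 179.98
```

```bash
python3 -m creep '[[0.6,0.004,0.004,0.05,0],[0.6,0.004,0.004,0.11,0],[0.6,0.004,0.004,0.13,0],[0.6,0.004,0.004,0.131,0],[0.1,0.004,0.004,0.131,0],[0.1,0.004,0.004,0.131,0],[0.1,0.004,0.004,0.131,0],[0.1,0.004,0.004,0.131,0],[0.1,0.004,0.004,0.131,0]]' 60
python3 -m creep '[[0.1,0,0,-0.02,0],[0.1,0,0,-0.06,0],[0.1,0,0,-0.12,0],[0.1,0,0,-0.2,0],[0.1,0,0,-0.28,0],[0.1,0,0,-0.3,0],[0.1,0,0,-0.3,0]]' 60
python3 -c "
from m import *
go([.6,.12,.15])"
```

```text
clock: 28.65
position: [0.6143, 0.2788, -0.0016]
ee_rot: [0.002, 0.0, 1.0, 0.001]
contact_force: [0.0, 0.1, 6.1]
width: 0.0219
gripper_force: 59.2
clock: 29.35
position: [0.6139, 0.2787, 0.1489]
ee_rot: [0.002, 0.0, 1.0, 0.001]
contact_force: [0.8, 0.4, -1.9]
width: 0.0218
gripper_force: 58.8
rows shift [ 0.0278 -0.3173 -0.0027] pos [0.6139 0.2787 0.1489] xaxis 179.99
```

```bash
python3 -m creep '[[0.1,0,-0.06,0,0],[0.1,0.028,-0.32,0,0],[0.1,0.028,-0.32,0,0],[0.1,0.028,-0.32,0,0],[0.1,0.028,-0.32,0,0],[0.1,0.028,-0.32,0,0],[0.1,0.028,-0.32,0,0]]' 60
python3 - <<'E'
from m import *
measure(["white_jar"],("scene","top","wrist"))
go([.5995,.0059,.15])
E
```

```text
clock: 30.05
position: [0.5982, 0.1191, 0.1451]
ee_rot: [-0.001, -0.0, 1.0, 0.0]
contact_force: [0.2, 0.6, -0.9]
width: 0.0215
gripper_force: 59.1
white_jar both ([598.9, 5.6, 2.6], np.float64(0.41)) at z0 {'scene': [595.7, 5.7], 'top': [599.4, 4.8]}
rows shift [-0.001  -0.2265 -0.0074] pos [0.5989 0.1191 0.1463] xaxis -179.93
```

```bash
python3 -m creep '[[0.1,-0.001,-0.06,0,0],[0.1,-0.001,-0.14,0,0],[0.1,-0.001,-0.2,0,0],[0.1,-0.001,-0.227,0,0],[0.1,-0.001,-0.227,0,0],[0.1,-0.001,-0.227,0.04,0],[0.1,-0.001,-0.227,0.1,0],[0.1,-0.001,-0.227,0.112,0],[0.1,-0.001,-0.227,0.112,0],[0.1,-0.001,-0.227,0.112,0]]' 60
python3 - <<'E'
from m import *
go([.5993,.0057,.046])
im=eyes.get_image("wrist"); f=im["frame"][:,:,::-1].copy()
cv2.imwrite("pics/w9.png",cv2.resize(f[150:450,140:500],None,fx=2,fy=2,interpolation=cv2.INTER_CUBIC))
E
```

```text
clock: 31.35
position: [0.6003, 0.0056, 0.0914]
ee_rot: [0.001, -0.0, 1.0, 0.0]
contact_force: [0.5, -0.6, -0.2]
width: 0.0217
gripper_force: 59.2
rows shift [0.0021 0.0002 0.0908] pos [0.6003 0.0056 0.0914] xaxis -179.96
```

View pics/w9.png

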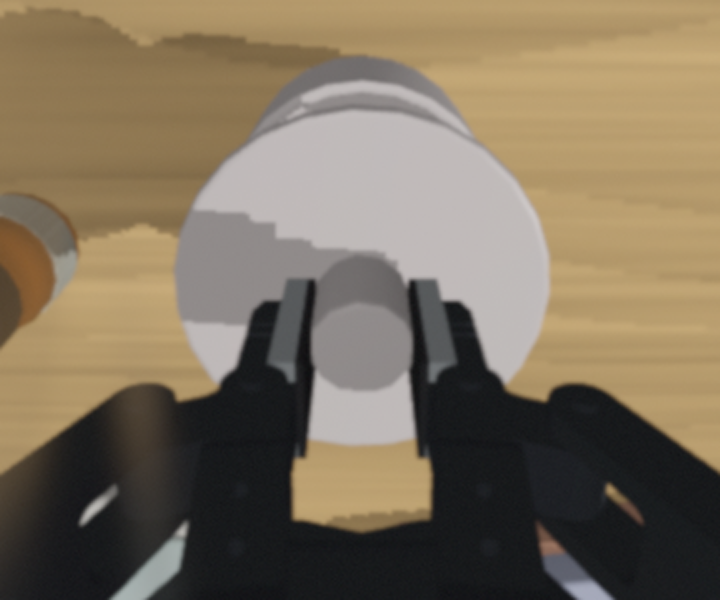

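The white lid is level and in line with the rim at column 362. The lid and rim have the same mutual offset as the two seated before. Lowering.

```bash
python3 -m creep '[[0.1,0.001,0,0.03,0],[0.1,0.001,0,0.06,0],[0.1,0.001,0,0.08,0],[0.1,0.001,0,0.086,0],[0.1,0.001,0,0.089,0],[0.1,0.001,0,0.091,0],[0.1,0.001,0,0.092,0],[0.1,0.001,0,0.092,0]]' 60
```

```text
clock: 32.2
position: [0.5993, 0.0048, 0.0464]
ee_rot: [0.001, 0.0, 1.0, 0.0]
contact_force: [-2.3, 0.9, 6.5]
width: 0.0217
gripper_force: 59.8
```

```bash
python3 -m creep '[[0.6,0,0,0,0],[0.6,0,0,-0.001,0],[0.6,0,0,-0.001,0],[0.6,0,0,-0.002,0],[0.6,0,0,-0.04,0],[0.6,0,0,-0.1,0],[0.6,0,0,-0.2,0],[0.6,0,0,-0.3,0],[0.6,0,0,-0.3,0],[0.6,0,0,-0.3,0]]' 60
python3 -m creep '[[0.6,0.25,0,-0.1,0],[0.6,0.5,0.4,-0.1,0],[0.6,0.5,0.7,-0.1,0],[0.6,0.5,0.7,-0.1,0],[0.6,0.5,0.7,-0.1,0],[0.6,0.5,0.7,-0.1,0],[0.6,0.5,0.7,-0.1,0],[0.6,0.5,0.7,-0.1,0],[0.6,0.5,0.7,-0.1,0],[0.6,0.5,0.7,-0.1,0]]' 60
python3 - <<'E'
from m import *
P0.update(white_lid=(.599,.0055),green_lid=(.618,-.279),blue_lid=(.447,-.087))
measure(["white_lid","green_lid","blue_lid"],("scene","top"),z0=.048)
for n in ("scene","top"): cv2.imwrite(f"pics/f_{n}.png",eyes.get_image(n)["frame"][:,:,::-1])
a=cv2.imread("pics/f_scene.png")[160:340,60:540]; b=cv2.imread("pics/f_top.png")[160:360,150:520]
cv2.imwrite("pics/fin.png",np.vstack([cv2.resize(a,(780,292),interpolation=cv2.INTER_CUBIC),cv2.resize(b,(780,300),interpolation=cv2.INTER_CUBIC)[:,:780]]))
E
```

```text
clock: 33.2
position: [0.5997, 0.0047, 0.1961]
ee_rot: [0.002, 0.0, 1.0, -0.0]
contact_force: [0.4, -0.2, 0.2]
width: 0.0512
gripper_force: 0.0
clock: 34.2
position: [0.3453, 0.3584, 0.2428]
ee_rot: [-0.002, -0.003, 1.0, 0.0]
contact_force: [0.3, -0.9, 0.6]
width: 0.0511
gripper_force: 0.0
white_lid both ([599.0, 5.0, 49.6], np.float64(0.64)) at z0 {'scene': [597.0, 5.1], 'top': [599.5, 4.3]}
green_lid both ([618.4, -279.6, 49.5], np.float64(0.58)) at z0 {'scene': [616.8, -279.9], 'top': [619.0, -281.2]}
blue_lid both ([447.6, -87.1, 48.2], np.float64(0.56)) at z0 {'scene': [447.1, -87.6], 'top': [447.6, -86.5]}
```

View pics/fin.png

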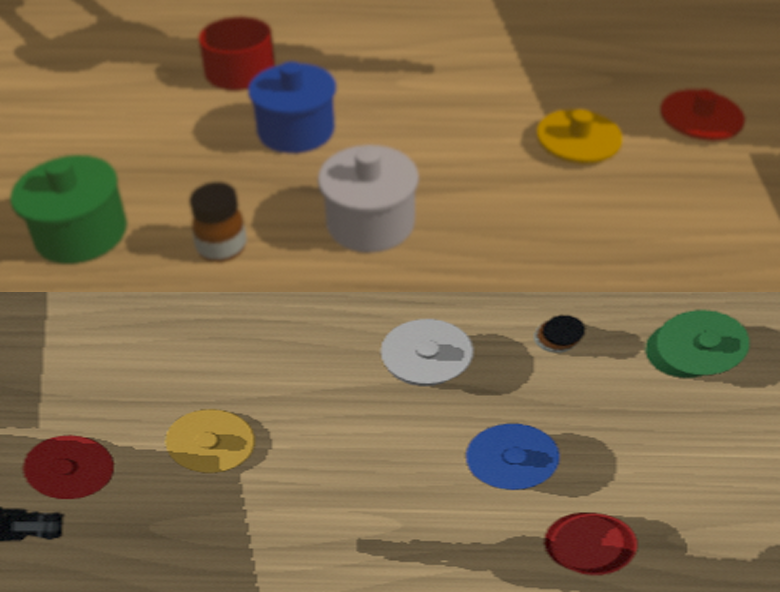

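The final view shows all three lids lying level on their own jars (z of 48–50 mm, within about 2 mm of centre). The yellow lid, the spice jar and the red look-alikes are undisturbed, and the robot is clear.

```bash
python3 -c "
from rig import manip
print(manip.sign_off())"
```

```text
the job is handed in; nothing more can be done
None
```

The job is handed in: the saver stands upright in the blue jar under the blue lid, and the white and green lids lie level on their jars (green about 2 mm off centre, the others within about 1 mm), with the yellow lid and spice jar left alone and about 35 of the 122 s used.

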